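Stand the recipe screen on its kickstand

ROBOT

A 6-joint arm with a two-finger parallel gripper is mounted at the origin on a cart in front of the work surface, level with it; the furniture and walls round the work are solid. World frame = base frame: x ahead of the robot, y to its left, z up, the work surface at z = 0. Lengths are in m, angles in rad, forces in N, time in s.
With the tool pointing down it reaches from about 0.275 to 0.775 m from the base axis. Payload 14.6 kg.
Tool frame: the origin (TCP) lies at the very end of the fingers, on their centre line; the grasp point (between the pads) lies 19 mm behind it; z points along the fingers, y is the line along which they close (so a half turn about z gives the same grasp; the last joint's range is limited). The gripper opens to 85 mm and grips with 20 to 120 N. Pads are 22 mm wide; open, the fingers measure 114 mm over their backs; the gripper's body (76 mm by 85 mm) begins 54 mm behind the grasp point. The pads swing forward as they close: fully open they stand 13 mm farther back than shut.
Start: joints at [-1.359, 0.263, -0.048, 1.259, 0, 1.415], TCP at [0.188, -0.49, 0.231] pointing down, gripper open.
Joint ranges: [-2.65, 2.65], [-0.89, 1.7], [-1.18, 1.37], [-2.13, 2.11], [-1.35, 1.29], [-3.14, 3.14]. Speed limits (rad/s): [1.89, 1.89, 2.57, 2.79, 3.14, 3.14].

INTERFACE

Orientations are given as a 3x3 rotation matrix whose columns are the frame's x, y, z axes.
In Python, from workcell import state, optics, env gives the robot as it stands.
- The arm moves only by the tool play_rows, never from a script. Its argument "moves" is a list of rows, each an object of numbers: "tx", "ty", "tz": the shift along the tool's x, y, z in mm; "spin": the turn about the tool's z in rad; "jaw": the closure, from 0 (fully open) to 1 (shut). In form: [{"tx": .., "ty": .., "tz": .., "spin": .., "jaw": ..}, ...]. A call has exactly 10 rows; each row shifts and turns the commanded pose from where the row before left it, along the tool's axes as they then stand; what a row does not reach is not made up. A row lasts 1/8 s, in which the tool goes at most 62.5 mm and 10.7 degrees, less where a joint would pass 70% of its speed; a pose out of reach is approached as far as the arm can. A call is refused whole if a number of a shift passes 62.5 or a number of a turn 0.188, either way. A call with a gripper value outside its range is refused whole. The fingers move at their own pace and stop on an object; "squeeze" is the grip in N (left out, the last holds). Time passes only in rows, so rows that do not move let the fingers close, or fill a call up. It gives the time, the measured TCP pose, the force, the opening and the grip force at its end, in the units of the state.
- state(): the state, without advancing time (a new reading comes with each control period).
- optics.snapshot(name): name is "side" or "top"; returns the picture (480x640x3 uint8, blue, green, red); there is no depth.
- optics.camera_params(name): a dict with "fx", "fy", "cx", "cy" (pixels), "R" (3x3) and "t" (3): a world point X has camera coordinates R X + t. Camera axes: x right, y down, z forward; pixel columns grow to the right and rows downward; lengths in m; the calibration is good to about 2 mm. A picture is of the moment at which its call begins. camera_params takes no time and is no camera call.
- env.hand_in(): hands the job in; it is judged then, once.
The state is a dict: "time": time; "joint_positions": joint angles; "joint_velocities": joint speeds; "joint_torque": joint torques, N m; "tool_pos": TCP position; "tcp_rot": TCP orientation; "ft_force": force on the tool from outside, world axes, zero at the start; "torque": the same for the moment, N m; "finger_gap": finger opening in m; "finger_force": force on a finger pad.
Only numpy, scipy, OpenCV 4.12 (cv2) and the standard library are available. Lean on these libraries where they do the work, as an engineer would, in place of code of your own. Each camera call takes 0.05 s, during which the arm holds its last target. There are 200 camera calls.

TASK

The small recipe screen is parked upright in the wooden rack with its kickstand folded. While it is still in the rack, fold the kickstand out as far as it goes; then lift the screen out and set it gently on the round cork mat so that it stands there by itself, leaning back on the kickstand, facing any way. Leave the framed tile in the rack.

Things in the scene. Friction and masses are not known exactly. Their poses are not given: they have to be found in the camera images.
- screen: The recipe screen: white plastic slab 180 mm wide (its y), 125 mm high (its z), 12 mm thick (its x), about 0.6 kg with its kickstand, black display on the -x face. Origin: centre of its underside. +x points out of its back, where the kickstand is; z points up its height. It starts upright in one of the two slots of the rack. With the kickstand fully out and both its bottom back edge and the kickstand's tip on a flat surface it leans back 18 degrees (0.31 rad) from upright.
- screen_top (a point): Middle of the screen's top edge (125 mm above its origin along z). The upper 40 mm of the slab is plain on both faces: a place to pinch it across its 12 mm thickness.
- leg (a joint): Kickstand hinge, rad: 0 folded flat along the back, 0.70 fully out at its stop. The hinge line runs along the screen's y, 78 mm above its underside and 12 mm behind its back face (18 mm from the origin in x). Leg: aluminium plate 100 mm wide, 6 mm thick, reaching 76 mm from the hinge, hanging down when folded; the tip swings out away from the back. A stiff hinge (about 0.04 N m): it stays where it is left. The weight of the standing screen presses it against its stop.
- knob (a point): Centre of the finger pull of the kickstand: an aluminium ball 18 mm across on a thin stem (pinched along the screen's y it turns between the fingers). In the leg's frame it stands 50 mm out from the hinge line, away from the back, 12 mm below the hinge line and 38 mm to the screen's -y side; raising it about 35 mm, in an arc about the hinge line, folds the kickstand fully out.
- leg_tip (a point): Middle of the lower edge of the kickstand, 76 mm from the hinge line.
- rack: Wooden rack, fixed, base 170 mm (its x) by 204 mm (its y), 8 mm thick; origin at the centre of its underside. Two slots along its y, at x = -60 and +60 mm, each made of end holders at both ends (34 to 40 mm high above the worktop) with 14.5 mm between the cheeks (the screen can tilt about 5 degrees in its slot while it is pulled at); what stands in a slot rests on the base at z = 8 mm and lifts straight up.
- mat: Round cork mat, fixed, 270 mm across, 4 mm thick; origin at the centre of its underside on the worktop. A wall cabinet hangs over the worktop behind it (from about x = 0.6 m on, y 0 to 0.55 m, 0.44 m up): keep the wrist in front of it, carrying at x of about 0.46 m or less.
- tile: White tile in a light wooden frame, 180 mm wide (its y), 100 mm high (its z), 12 mm thick, origin at the centre of its underside; stands in the other slot of the rack. No kickstand. Not to be moved.

How it is judged:
On the way:
1. the kickstand is folded fully out (past 0.53 rad) while the screen still stands in the rack (value of joint leg above 0.53 rad and height (world z) of screen below 0.025 m and horizontal distance between screen and rack below 0.09 m), for 0.2 s.
At the end, for the whole second after the job is handed in: The kickstand is out (past 0.53 of 0.70 rad), the screen stands at rest on the cork mat on its bottom edge and the kickstand's tip (both within the mat's outline, within 10 mm of its surface), leaning back 10 to 25 degrees; the framed tile is within 30 mm of where it was (value of joint leg above 0.53 rad and horizontal distance between screen and mat below 0.13 m and horizontal distance between leg_tip and mat below 0.135 m and height (world z) of each of screen, leg_tip below 0.014 m and angle between screen's own z axis and vertical between 0.17 and 0.44 rad and contact force between screen and mat above 1 N and linear speed of screen below 0.02 m/s and distance of tile from where it was at the start of the episode below 0.03 m); the robot touches nothing.
It fails at once if the screen is banged down on the mat (over 40 N) (contact force between screen and mat above 40 N).
It fails at once if the framed tile is moved more than 30 mm (distance of tile from where it was at the start of the episode above 0.03 m).
It also fails if it takes over 48 s, if anything falls off the work surface, if the arm or the gripper's body presses on something with over 40 N, if the wrist force passes 120 N, or if a joint passes its speed limit or range.

## Working session

There is one attempt and no reset: what is moved stays moved. The work goes in short steps, Python scripts to look and compute and a tool call to move; the robot and the scene stay as the last step left them, time stands still between calls to the robot, and variables do not carry over. Pictures are saved under pics/ and viewed, at most 10 in all, crops included, and the job is handed in when it is done.

Besides the shell and the picture viewer there is one more tool, called after "Call:" by a JSON object that holds its "method" and its "body". play_rows: Moves the arm, as the interface text tells. Its arguments: {"type":"object","properties":{"moves":{"type":"array","items":{"type":"object","properties":{"tx":{"type":"number"},"ty":{"type":"number"},"tz":{"type":"number"},"spin":{"type":"number"},"jaw":{"type":"number"}}}},"squeeze":{"type":"number"}},"required":["moves"]}

```bash
mkdir -p pics; ls
python3 - <<'E'
from workcell import state, optics, env
import cv2, numpy as np
np.set_printoptions(precision=4,suppress=True)
for n in("side","top"):
    cv2.imwrite(f"pics/{n}0.png",optics.snapshot(n)); p=optics.camera_params(n)
    print(n,{k:np.round(v,4).tolist() for k,v in p.items()}, -np.array(p["R"]).T@np.array(p["t"]))
s=state(); print(s)
E
```

```text
pics
side {'fx': 439.1157, 'fy': 439.1157, 'cx': 321.1112, 'cy': 245.4235, 'R': [[-0.7404, -0.6719, -0.0159], [-0.5123, 0.5795, -0.6337], [0.435, -0.4611, -0.7734]], 't': [0.3423, 0.3438, 0.8257]} [0.0704 0.4115 0.8619]
top {'fx': 490.1569, 'fy': 490.1569, 'cx': 315.1444, 'cy': 247.8128, 'R': [[-0.0238, -0.9996, 0.0141], [-0.9946, 0.0223, -0.1018], [0.1015, -0.0164, -0.9947]], 't': [-0.0252, 0.4728, 1.1273]} [ 0.3553 -0.0172  1.1698]
{'time': 0.1, 'joint_positions': array([-1.3593,  0.2635, -0.0488,  1.2594, -0.    ,  1.4155]), 'joint_velocities': array([-0.0007, -0.0012,  0.0014,  0.0003, -0.0005,  0.0004]), 'joint_torque': array([  0.0043, -63.8578,  38.5062,   0.01  ,  -0.0001,  -0.    ]), 'tool_pos': array([ 0.1882, -0.4899,  0.2309]), 'tcp_rot': array([[ 0.9335,  0.3586, -0.0002],
       [ 0.3586, -0.9335,  0.0009],
       [ 0.0001, -0.0009, -1.    ]]), 'ft_force': array([-0.5543, -0.8688, -0.399 ]), 'torque': array([-0.037 , -0.0112,  0.0003]), 'finger_force': 0.0, 'finger_gap': 0.08559768024103864}
```

View pics/side0.png

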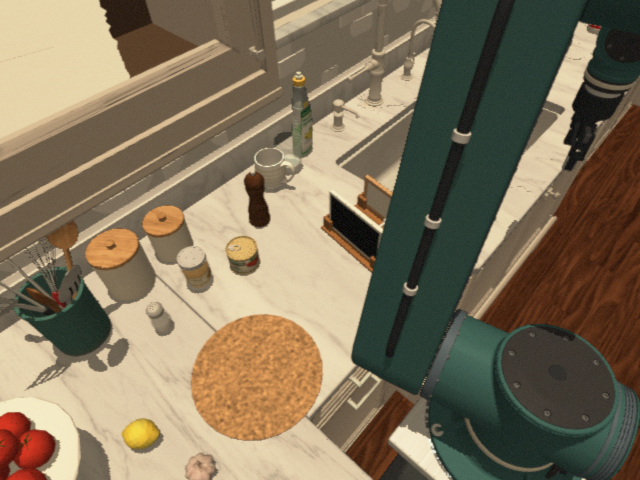

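View pics/top0.png

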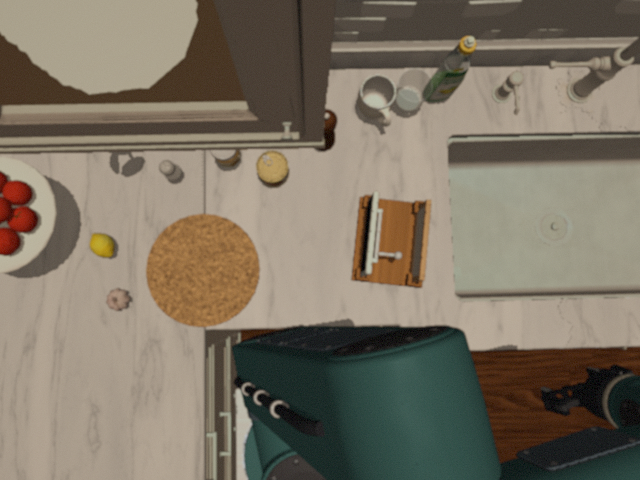

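The top view shows the rack around (392,242), with the screen in the left slot at about x=375. Its display faces left (+y world) and the knob is at about (397,255). The mat is centred at about (203,270). Next I'll enlarge the rack.

Run:
```python
import cv2
i=cv2.imread("pics/top0.png")[185:295,335:445]
cv2.imwrite("pics/c0.png",cv2.resize(i,None,fx=5.4,fy=5.4,interpolation=cv2.INTER_CUBIC))
```

```text
(no output)
```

View pics/c0.png

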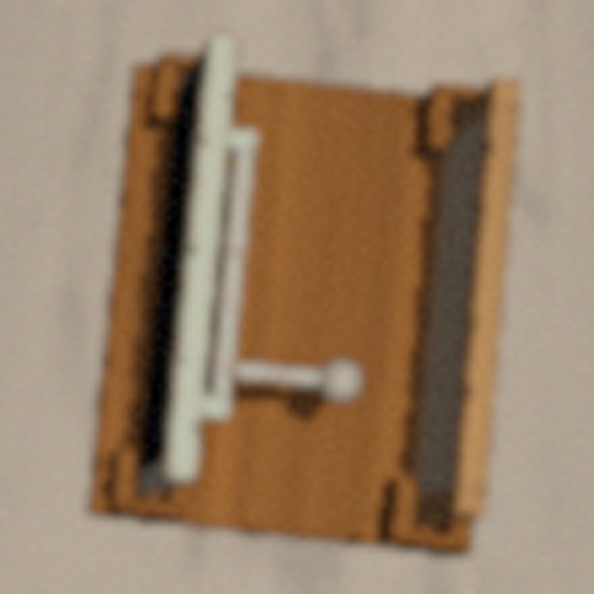

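The crop shows the screen's top edge running from (221,38) to (181,480) and the knob at (343,380). The base corners are at (137,65), (92,513) and (468,550).

```bash
cat > h.py <<'E'
import numpy as np, cv2
from workcell import state, optics, env
np.set_printoptions(precision=4,suppress=True)
def ray(n,uv,z):
    p=optics.camera_params(n); R=np.array(p["R"]);t=np.array(p["t"]); c=-R.T@t
    d=R.T@np.array([(uv[0]-p["cx"])/p["fx"],(uv[1]-p["cy"])/p["fy"],1]); return c+d*(z-c[2])/d[2]
def proj(n,X):
    p=optics.camera_params(n); q=np.array(p["R"])@X+np.array(p["t"]); return np.array([p["fx"]*q[0]/q[2]+p["cx"],p["fy"]*q[1]/q[2]+p["cy"]])
E
python3 - <<'E'
from h import *
C=lambda u,v:(335-.4+u/5.4,185-.4+v/5.4)
a=ray("top",C(221,38),.133);b=ray("top",C(181,480),.133);k=ray("top",C(343,380),.074)
print(a,b,np.linalg.norm(a-b),(a+b)/2,"knob",k)
y=(a-b)/np.linalg.norm(a-b); x=np.cross(y,[0,0,1]); print("y",y,"x",x,np.arctan2(y[1],y[0]))
print("knob in screen",(k-(a+b)/2)@x,(k-(a+b)/2)@y)
c=[ray("top",C(*q),.008) for q in((137,65),(92,513),(468,550))]
print(*c,np.linalg.norm(c[0]-c[1]),np.linalg.norm(c[1]-c[2]),"rack c",(c[0]+c[2])/2)
for m in((203,270),(147,270),(260,270),(203,214),(203,326)): print(ray("top",m,.004))
for m in((257,376),(192,376),(322,365)): print("side",ray("side",m,.004))
s=state()
print(s["tool_pos"])
E
```

```text
[ 0.5798 -0.1674  0.133 ] [ 0.4039 -0.1452  0.133 ] 0.17733240390353158 [ 0.4918 -0.1563  0.133 ] knob [ 0.4467 -0.2216  0.074 ]
y [ 0.9922 -0.1248  0.    ] x [-0.1248 -0.9922  0.    ] -0.1251479984732975
knob in screen 0.0703683081460302 -0.03664300880574702
[ 0.5954 -0.1475  0.008 ] [ 0.3962 -0.1211  0.008 ] [ 0.3761 -0.2858  0.008 ] 0.2009856380450996 0.16594288163185458 rack c [ 0.4857 -0.2166  0.008 ]
[0.4273 0.2308 0.004 ]
[0.4303 0.363  0.004 ]
[0.4241 0.0958 0.004 ]
[0.5618 0.2307 0.004 ]
[0.2958 0.2309 0.004 ]
side [0.4197 0.241  0.004 ]
side [0.5188 0.3297 0.004 ]
side [0.337  0.1352 0.004 ]
[ 0.1882 -0.4899  0.2309]
```

```bash
cat >> h.py <<'E'
def plan(target,yaw,n,nspin=None):
    """rows (tx,ty,tz mm, spin) from the measured pose to target / tool-y yaw, tool pointing down"""
    s=state(); p=s["tool_pos"]; y0=np.arctan2(s["tcp_rot"][1,1],s["tcp_rot"][0,1])
    d=(yaw-y0+np.pi)%(2*np.pi)-np.pi; print("dyaw",d,"from",p,"F",s["ft_force"],"gap",s["finger_gap"]); c=np.array(p); y=y0
    for i in range(n):
        g=np.array(p)+(np.array(target)-p)*(i+1)/n
        Y=np.array([np.cos(y),np.sin(y),0]); Z=np.array([0,0,-1.]); X=np.cross(Y,Z)
        e=g-c; r=np.round([e@X*1e3,e@Y*1e3,e@Z*1e3]); sp=round(-d/n,3)
        c=c+(r[0]*X+r[1]*Y+r[2]*Z)/1e3; y-=sp; print(r.astype(int).tolist(),sp)
    print("end",c,y)
E
python3 -c "
from h import *
plan([.446,-.220,.16],-.125,10)"
```

```text
dyaw 1.0790130379906957 from [ 0.1882 -0.4899  0.2309] F [-0.5543 -0.8688 -0.399 ] gap 0.08559768024103864
[34, -16, 7] -0.108
[35, -12, 7] -0.108
[36, -9, 7] -0.108
[37, -4, 7] -0.108
[38, 0, 7] -0.108
[37, 3, 8] -0.108
[36, 8, 7] -0.108
[36, 12, 7] -0.108
[34, 15, 7] -0.108
[32, 19, 7] -0.108
end [ 0.4461 -0.2201  0.1599] -0.12401303799069573
```

Call:
{"method": "play_rows", "body": {"moves": [{"tx":34,"ty":-16,"tz":7,"spin":-0.108,"jaw":0},{"tx":35,"ty":-12,"tz":7,"spin":-0.108,"jaw":0},{"tx":36,"ty":-9,"tz":7,"spin":-0.108,"jaw":0},{"tx":37,"ty":-4,"tz":7,"spin":-0.108,"jaw":0},{"tx":38,"ty":0,"tz":7,"spin":-0.108,"jaw":0},{"tx":37,"ty":3,"tz":8,"spin":-0.108,"jaw":0},{"tx":36,"ty":8,"tz":7,"spin":-0.108,"jaw":0},{"tx":36,"ty":12,"tz":7,"spin":-0.108,"jaw":0},{"tx":34,"ty":15,"tz":7,"spin":-0.108,"jaw":0},{"tx":32,"ty":19,"tz":7,"spin":-0.108,"jaw":0}], "squeeze": 30}}

```text
time: 1.35
tool_pos: [0.4468, -0.2193, 0.1599]
tcp_rot: [[0.12, 0.993, -0.0], [0.993, -0.12, 0.0], [0.0, -0.0, -1.0]]
ft_force: [0.5, -0.5, -0.2]
finger_gap: 0.0855
finger_force: 0.0
```

Run:
```python
from h import *
s=state(); print(s["time"],s["tool_pos"],s["tcp_rot"][:,1],s["ft_force"])
a=optics.snapshot("side"); b=optics.snapshot("top")
print(proj("side",np.array([.446,-.22,.074])),proj("top",np.array([.446,-.22,.074])))
A=cv2.resize(a[150:290,300:460],None,fx=2.5,fy=2.5,interpolation=cv2.INTER_CUBIC)
B=cv2.resize(b[160:300,320:480],None,fx=2.5,fy=2.5,interpolation=cv2.INTER_CUBIC)
cv2.imwrite("pics/k1.png",np.hstack([A,B]))
```

```text
1.35 [ 0.4468 -0.2193  0.1599] [ 0.9928 -0.1202 -0.0004] [ 0.4921 -0.51   -0.238 ]
[386.6023 221.0211] [397.4431 255.2932]
```

View pics/k1.png

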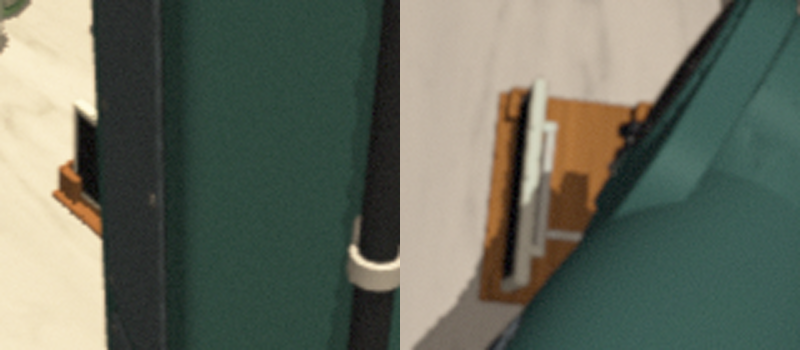

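The arm hides the knob from both cameras. The estimate agrees with the model to within 3 mm, which the 22 mm pads can absorb, so I'll go down and pinch.

Call:
{"method": "play_rows", "body": {"moves": [{"tx":-1,"tz":20},{"tz":20},{"tz":20},{"tz":17},{"tz":15},{"tz":10},{"tz":5},{"jaw":0.4},{"jaw":0.6},{"jaw":0.75}], "squeeze": 30}}

```text
$.moves[0]: bad value
```

Call:
{"method": "play_rows", "body": {"moves": [{"jaw":0.85},{"jaw":1},{"jaw":1},{"jaw":1},{"jaw":1},{"jaw":1},{"jaw":1},{"jaw":1},{"jaw":1},{"jaw":1}], "squeeze": 30}}

```text
$.moves[0]: bad value
```

Call:
{"method": "play_rows", "body": {"moves": [{"tx":-1,"ty":0,"tz":20,"spin":0,"jaw":0},{"tx":0,"ty":0,"tz":20,"spin":0,"jaw":0},{"tx":0,"ty":0,"tz":20,"spin":0,"jaw":0},{"tx":0,"ty":0,"tz":17,"spin":0,"jaw":0},{"tx":0,"ty":0,"tz":15,"spin":0,"jaw":0},{"tx":0,"ty":0,"tz":10,"spin":0,"jaw":0},{"tx":0,"ty":0,"tz":5,"spin":0,"jaw":0},{"tx":0,"ty":0,"tz":0,"spin":0,"jaw":0.4},{"tx":0,"ty":0,"tz":0,"spin":0,"jaw":0.6},{"tx":0,"ty":0,"tz":0,"spin":0,"jaw":0.7}], "squeeze": 30}}

```text
time: 2.7
tool_pos: [0.4463, -0.2215, 0.0536]
tcp_rot: [[0.124, 0.992, 0.001], [0.992, -0.124, -0.0], [-0.0, 0.001, -1.0]]
ft_force: [-1.1, -0.4, 0.4]
finger_gap: 0.0323
finger_force: 0.0
```

Call:
{"method": "play_rows", "body": {"moves": [{"tx":0,"ty":0,"tz":0,"spin":0,"jaw":0.8},{"tx":0,"ty":0,"tz":0,"spin":0,"jaw":0.9},{"tx":0,"ty":0,"tz":0,"spin":0,"jaw":1},{"tx":0,"ty":0,"tz":0,"spin":0,"jaw":1},{"tx":0,"ty":0,"tz":0,"spin":0,"jaw":1},{"tx":0,"ty":0,"tz":0,"spin":0,"jaw":1},{"tx":0,"ty":0,"tz":0,"spin":0,"jaw":1},{"tx":0,"ty":0,"tz":0,"spin":0,"jaw":1},{"tx":0,"ty":0,"tz":0,"spin":0,"jaw":1},{"tx":0,"ty":0,"tz":0,"spin":0,"jaw":1}], "squeeze": 30}}

```text
time: 3.95
tool_pos: [0.446, -0.2213, 0.0532]
tcp_rot: [[0.124, 0.992, -0.0], [0.992, -0.124, 0.0], [0.0, -0.0, -1.0]]
ft_force: [-2.5, -1.3, 1.0]
finger_gap: 0.0159
finger_force: 29.2
```

Call:
{"method": "play_rows", "body": {"moves": [{"tx":-0.7,"ty":0,"tz":-3.5,"spin":0,"jaw":1},{"tx":-0.5,"ty":0,"tz":-3.5,"spin":0,"jaw":1},{"tx":-0.2,"ty":0,"tz":-3.5,"spin":0,"jaw":1},{"tx":0,"ty":0,"tz":-3.5,"spin":0,"jaw":1},{"tx":0.2,"ty":0,"tz":-3.5,"spin":0,"jaw":1},{"tx":0.6,"ty":0,"tz":-3.5,"spin":0,"jaw":1},{"tx":0.7,"ty":0,"tz":-3.5,"spin":0,"jaw":1},{"tx":1.1,"ty":0,"tz":-3.5,"spin":0,"jaw":1},{"tx":1.2,"ty":0,"tz":-3.5,"spin":0,"jaw":1},{"tx":1.5,"ty":0,"tz":-3.5,"spin":0,"jaw":1}], "squeeze": 30}}

```text
time: 5.2
tool_pos: [0.4466, -0.2173, 0.0885]
tcp_rot: [[0.124, 0.992, -0.0], [0.992, -0.124, 0.0], [0.0, -0.0, -1.0]]
ft_force: [0.9, 0.3, -4.3]
finger_gap: 0.0156
finger_force: 29.3
```

Call:
{"method": "play_rows", "body": {"moves": [{"tx":0,"ty":0,"tz":0.5,"spin":0,"jaw":0.9},{"tx":0,"ty":0,"tz":0,"spin":0,"jaw":0.7},{"tx":0,"ty":0,"tz":0,"spin":0,"jaw":0.5},{"tx":0,"ty":0,"tz":0,"spin":0,"jaw":0.4},{"tx":0,"ty":0,"tz":-5,"spin":0,"jaw":0.3},{"tx":0,"ty":0,"tz":-20,"spin":0,"jaw":0.1},{"tx":0,"ty":0,"tz":-30,"spin":0,"jaw":0},{"tx":0,"ty":0,"tz":-35,"spin":0,"jaw":0},{"tx":-20,"ty":-30,"tz":-20,"spin":0,"jaw":0},{"tx":-20,"ty":-30,"tz":-10,"spin":0,"jaw":0}], "squeeze": 30}}

```text
time: 6.45
tool_pos: [0.3817, -0.2502, 0.2091]
tcp_rot: [[0.123, 0.992, 0.001], [0.992, -0.123, -0.001], [-0.001, 0.001, -1.0]]
ft_force: [-1.3, -0.3, 0.7]
finger_gap: 0.0852
finger_force: 0.0
```

Run:
```python
from h import *
s=state(); print(s["time"],s["tool_pos"],s["ft_force"])
a=optics.snapshot("side"); b=optics.snapshot("top")
A=cv2.resize(a[150:290,300:460],None,fx=2.5,fy=2.5,interpolation=cv2.INTER_CUBIC)
B=cv2.resize(b[180:300,330:450],None,fx=4,fy=4,interpolation=cv2.INTER_CUBIC)[:350]
cv2.imwrite("pics/k2.png",np.hstack([A[:, :300],B]))
```

```text
6.45 [ 0.3817 -0.2502  0.2091] [-1.2743 -0.3145  0.7281]
```

View pics/k2.png

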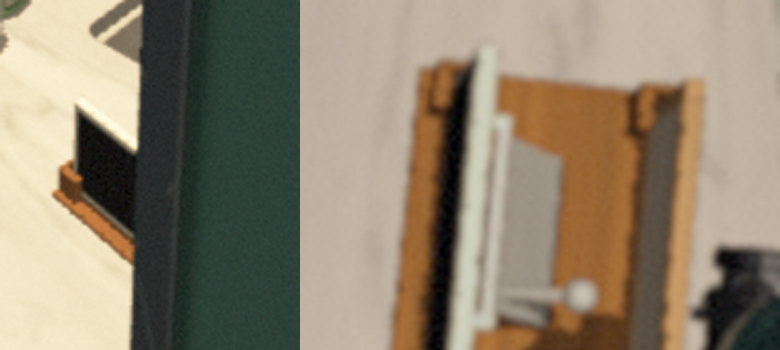

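The kickstand is out: its plate edge is at (562,155) and the knob at (581,294). Next I'll check the leg angle and the screen position numerically.

Run:
```python
from h import *
o=np.array([.4918,-.1563,.008]);y=np.array([.9922,-.1248,0]);x=np.array([-.1248,-.9922,0]);z=np.array([0,0,1])
def px(P): u=proj("top",P); return (300+(u[0]-330+.4)*4,(u[1]-180+.4)*4)
for q in(.4,.55,.7):
    print(q,"tip+y",np.round(px(o+x*(.018+.076*np.sin(q)+.0)+y*.05+z*(.078-.076*np.cos(q)))),"knob",np.round(px(o+x*(.018+.05*np.cos(q)+.012*np.sin(q))-y*.038+z*(.078+.05*np.sin(q)-.012*np.cos(q)))))
print(px(o+z*.125+y*.09),px(o+z*.125))
plan(o+[0,0,.20],1.446,10)
```

```text
0.4 tip+y [531. 162.] knob [578. 300.]
0.55 tip+y [549. 162.] knob [577. 299.]
0.7 tip+y [566. 162.] knob [574. 297.]
(np.float64(483.9055693532313), np.float64(45.787248042438115)) (np.float64(469.0041621216502), np.float64(210.49149079621654))
dyaw 1.572071660811507 from [ 0.3805 -0.2508  0.2093] F [-0.1327  0.0585  0.2249] gap 0.08483742889461549
[11, 10, 0] -0.157
[9, 11, 0] -0.157
[7, 13, 0] -0.157
[5, 14, 1] -0.157
[3, 14, 0] -0.157
[1, 15, 0] -0.157
[-2, 14, 0] -0.157
[-4, 14, 0] -0.157
[-6, 14, 0] -0.157
[-8, 12, 0] -0.157
end [ 0.4922 -0.1562  0.2083] 1.443928339188493
```

The leg is at about 0.68 rad. Next I'll move above the screen, turned to pinch across its thickness.

Call:
{"method": "play_rows", "body": {"moves": [{"tx":11,"ty":10,"tz":0,"spin":-0.157,"jaw":0},{"tx":9,"ty":11,"tz":0,"spin":-0.157,"jaw":0},{"tx":7,"ty":13,"tz":0,"spin":-0.157,"jaw":0},{"tx":5,"ty":14,"tz":1,"spin":-0.157,"jaw":0},{"tx":3,"ty":14,"tz":0,"spin":-0.157,"jaw":0},{"tx":1,"ty":15,"tz":0,"spin":-0.157,"jaw":0},{"tx":-2,"ty":14,"tz":0,"spin":-0.157,"jaw":0},{"tx":-4,"ty":14,"tz":0,"spin":-0.157,"jaw":0},{"tx":-6,"ty":14,"tz":0,"spin":-0.157,"jaw":0},{"tx":-8,"ty":12,"tz":0,"spin":-0.157,"jaw":0}], "squeeze": 30}}

```text
time: 7.8
tool_pos: [0.4943, -0.1541, 0.2067]
tcp_rot: [[-0.993, 0.119, -0.0], [0.119, 0.993, 0.0], [0.0, 0.0, -1.0]]
ft_force: [0.1, -0.7, -0.6]
finger_gap: 0.0852
finger_force: 0.0
```

Call:
{"method": "play_rows", "body": {"moves": [{"tx":0,"ty":-1,"tz":20,"spin":0,"jaw":0},{"tx":0,"ty":0,"tz":20,"spin":0,"jaw":0},{"tx":0,"ty":0,"tz":20,"spin":0,"jaw":0},{"tx":0,"ty":0,"tz":16,"spin":0,"jaw":0},{"tx":0,"ty":0,"tz":15,"spin":0,"jaw":0},{"tx":0,"ty":0,"tz":10,"spin":0,"jaw":0},{"tx":0,"ty":0,"tz":5,"spin":0,"jaw":0},{"tx":0,"ty":0,"tz":3,"spin":0,"jaw":0.4},{"tx":0,"ty":0,"tz":0,"spin":0,"jaw":0.6},{"tx":0,"ty":0,"tz":0,"spin":0,"jaw":0.7}], "squeeze": 30}}

```text
time: 9.05
tool_pos: [0.4936, -0.156, 0.0981]
tcp_rot: [[-0.992, 0.125, 0.0], [0.125, 0.992, -0.0], [-0.001, -0.0, -1.0]]
ft_force: [-1.6, -0.5, -0.7]
finger_gap: 0.0324
finger_force: 0.0
```

Call:
{"method": "play_rows", "body": {"moves": [{"tx":0,"ty":0,"tz":0,"spin":0,"jaw":0.8},{"tx":0,"ty":0,"tz":0,"spin":0,"jaw":0.9},{"tx":0,"ty":0,"tz":0,"spin":0,"jaw":1},{"tx":0,"ty":0,"tz":0,"spin":0,"jaw":1},{"tx":0,"ty":0,"tz":0,"spin":0,"jaw":1},{"tx":0,"ty":0,"tz":0,"spin":0,"jaw":1},{"tx":0,"ty":0,"tz":-4,"spin":0,"jaw":1},{"tx":0,"ty":0,"tz":-6,"spin":0,"jaw":1},{"tx":0,"ty":0,"tz":-6,"spin":0,"jaw":1},{"tx":0,"ty":0,"tz":-4,"spin":0,"jaw":1}], "squeeze": 40}}

```text
time: 10.3
tool_pos: [0.4935, -0.1559, 0.1182]
tcp_rot: [[-0.992, 0.125, 0.0], [0.125, 0.992, -0.0], [-0.0, 0.0, -1.0]]
ft_force: [-0.1, 1.9, -6.7]
finger_gap: 0.0115
finger_force: 39.1
```

The gripper holds the weight (about 6 N) with a gap of 11.5 mm. Lifting clear.

Call:
{"method": "play_rows", "body": {"moves": [{"tx":0,"ty":0,"tz":-6,"spin":0,"jaw":1},{"tx":0,"ty":0,"tz":-8,"spin":0,"jaw":1},{"tx":0,"ty":0,"tz":-10,"spin":0,"jaw":1},{"tx":0,"ty":0,"tz":-10,"spin":0,"jaw":1},{"tx":0,"ty":0,"tz":-10,"spin":0,"jaw":1},{"tx":0,"ty":0,"tz":-10,"spin":0,"jaw":1},{"tx":0,"ty":0,"tz":-10,"spin":0,"jaw":1},{"tx":0,"ty":0,"tz":-10,"spin":0,"jaw":1},{"tx":0,"ty":0,"tz":-6,"spin":0,"jaw":1},{"tx":0,"ty":0,"tz":0,"spin":0,"jaw":1}], "squeeze": 40}}

```text
time: 11.55
tool_pos: [0.4936, -0.156, 0.1981]
tcp_rot: [[-0.992, 0.125, 0.001], [0.125, 0.992, -0.0], [-0.001, -0.0, -1.0]]
ft_force: [-0.2, -0.0, -6.4]
finger_gap: 0.0115
finger_force: 39.2
```

```bash
python3 -c "
from h import *
plan([.431,.263,.198],1.446,18)"
```

```text
dyaw 4.0729461040278636e-05 from [ 0.4936 -0.156   0.1981] F [-0.176  -0.0363 -6.3516] gap 0.011482389837432187
[6, 23, 0] -0.0
[7, 22, 0] -0.0
[6, 23, 0] -0.0
[6, 23, 0] -0.0
[7, 22, 0] -0.0
[6, 23, 0] -0.0
[6, 23, 0] -0.0
[7, 22, 0] -0.0
[6, 23, 0] -0.0
[7, 23, 0] -0.0
[6, 22, 0] -0.0
[6, 23, 0] -0.0
[7, 23, 0] -0.0
[6, 22, 0] -0.0
[6, 23, 0] -0.0
[7, 23, 0] -0.0
[6, 22, 0] -0.0
[6, 23, 0] -0.0
end [0.4313 0.263  0.1981] 1.4459592705389595
```

Call:
{"method": "play_rows", "body": {"moves": [{"tx":5,"ty":8,"tz":0,"spin":0,"jaw":1},{"tx":8,"ty":15,"tz":0,"spin":0,"jaw":1},{"tx":9,"ty":22,"tz":0,"spin":0,"jaw":1},{"tx":9,"ty":25,"tz":0,"spin":0,"jaw":1},{"tx":9,"ty":25,"tz":0,"spin":0,"jaw":1},{"tx":8,"ty":25,"tz":0,"spin":0,"jaw":1},{"tx":8,"ty":25,"tz":0,"spin":0,"jaw":1},{"tx":8,"ty":25,"tz":0,"spin":0,"jaw":1},{"tx":7,"ty":25,"tz":0,"spin":0,"jaw":1},{"tx":7,"ty":25,"tz":0,"spin":0,"jaw":1}], "squeeze": 40}}

```text
time: 12.8
tool_pos: [0.4423, 0.0737, 0.1977]
tcp_rot: [[-0.992, 0.124, -0.0], [0.124, 0.992, 0.0], [0.0, 0.0, -1.0]]
ft_force: [0.8, -0.6, -6.1]
finger_gap: 0.0114
finger_force: 39.3
```

Call:
{"method": "play_rows", "body": {"moves": [{"tx":7,"ty":25,"tz":0,"spin":0,"jaw":1},{"tx":6,"ty":25,"tz":0,"spin":0,"jaw":1},{"tx":6,"ty":25,"tz":0,"spin":0,"jaw":1},{"tx":5,"ty":25,"tz":0,"spin":0,"jaw":1},{"tx":5,"ty":25,"tz":0,"spin":0,"jaw":1},{"tx":4,"ty":25,"tz":0,"spin":0,"jaw":1},{"tx":3,"ty":20,"tz":0,"spin":0,"jaw":1},{"tx":1,"ty":13,"tz":0,"spin":0,"jaw":1},{"tx":0,"ty":5,"tz":0,"spin":0,"jaw":1},{"tx":0,"ty":0,"tz":0,"spin":0,"jaw":1}], "squeeze": 40}}

```text
time: 14.05
tool_pos: [0.43, 0.2631, 0.1977]
tcp_rot: [[-0.992, 0.124, -0.0], [0.124, 0.992, -0.0], [0.0, -0.0, -1.0]]
ft_force: [0.6, -0.6, -6.2]
finger_gap: 0.0113
finger_force: 39.5
```

Run:
```python
from h import *
s=state(); print(s["time"],s["tool_pos"],s["ft_force"])
a=optics.snapshot("side"); b=optics.snapshot("top")
A=cv2.resize(a[220:460,140:380],None,fx=1.66,fy=1.66); B=cv2.resize(b[170:370,110:310],None,fx=2,fy=2)[:398,:400]
cv2.imwrite("pics/m1.png",np.hstack([A[:398],B]))
```

```text
14.05 [0.43   0.2631 0.1977] [ 0.5718 -0.5543 -6.2137]
```

View pics/m1.png

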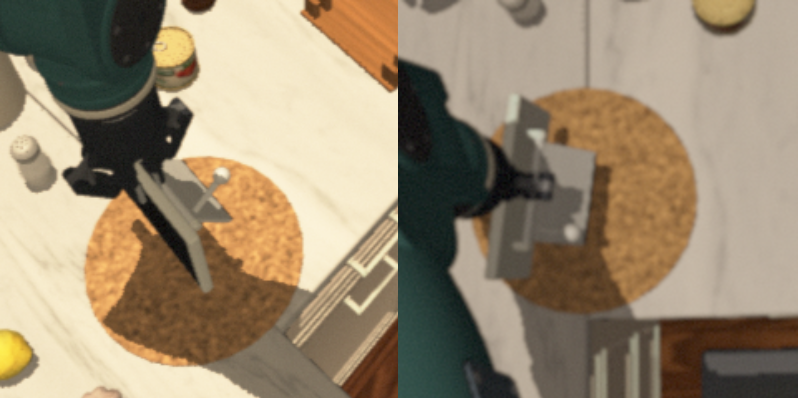

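The screen is held upright over the mat with the leg out toward the mat's centre. Next I'll lower it to about 8 mm above contact.

Call:
{"method": "play_rows", "body": {"moves": [{"tx":0,"ty":0,"tz":6,"spin":0,"jaw":1},{"tx":0,"ty":0,"tz":12,"spin":0,"jaw":1},{"tx":0,"ty":0,"tz":16,"spin":0,"jaw":1},{"tx":0,"ty":0,"tz":16,"spin":0,"jaw":1},{"tx":0,"ty":0,"tz":16,"spin":0,"jaw":1},{"tx":0,"ty":0,"tz":14,"spin":0,"jaw":1},{"tx":0,"ty":0,"tz":9,"spin":0,"jaw":1},{"tx":0,"ty":0,"tz":4,"spin":0,"jaw":1},{"tx":0,"ty":0,"tz":2,"spin":0,"jaw":1},{"tx":0,"ty":0,"tz":0,"spin":0,"jaw":1}], "squeeze": 30}}

```text
time: 15.4
tool_pos: [0.4303, 0.2633, 0.103]
tcp_rot: [[-0.992, 0.125, 0.0], [0.125, 0.992, 0.0], [-0.0, 0.0, -1.0]]
ft_force: [-1.0, -0.4, -6.2]
finger_gap: 0.0113
finger_force: 39.4
```

Call:
{"method": "play_rows", "body": {"moves": [{"tx":0,"ty":0,"tz":1,"spin":0,"jaw":1},{"tx":0,"ty":0,"tz":1,"spin":0,"jaw":1},{"tx":0,"ty":0,"tz":1,"spin":0,"jaw":1},{"tx":0,"ty":0,"tz":1,"spin":0,"jaw":1},{"tx":0,"ty":0,"tz":0.5,"spin":0,"jaw":1},{"tx":0,"ty":0,"tz":0.5,"spin":0,"jaw":1},{"tx":0,"ty":0,"tz":0.5,"spin":0,"jaw":1},{"tx":0,"ty":0,"tz":0.5,"spin":0,"jaw":1},{"tx":0,"ty":0,"tz":0,"spin":0,"jaw":1},{"tx":0,"ty":0,"tz":0,"spin":0,"jaw":1}], "squeeze": 20}}

```text
time: 16.65
tool_pos: [0.4302, 0.2632, 0.0968]
tcp_rot: [[-0.992, 0.124, -0.0], [0.124, 0.992, -0.0], [0.0, -0.0, -1.0]]
ft_force: [0.2, 0.5, -6.6]
finger_gap: 0.0115
finger_force: 39.4
```

Call:
{"method": "play_rows", "body": {"moves": [{"tx":0,"ty":0,"tz":0.3,"spin":0,"jaw":1},{"tx":0,"ty":0,"tz":0.3,"spin":0,"jaw":1},{"tx":0,"ty":0,"tz":0.3,"spin":0,"jaw":1},{"tx":0,"ty":0,"tz":0.3,"spin":0,"jaw":1},{"tx":0,"ty":0,"tz":0.3,"spin":0,"jaw":1},{"tx":0,"ty":0,"tz":0.3,"spin":0,"jaw":1},{"tx":0,"ty":0,"tz":0.2,"spin":0,"jaw":1},{"tx":0,"ty":0,"tz":0.2,"spin":0,"jaw":1},{"tx":0,"ty":0,"tz":0,"spin":0,"jaw":1},{"tx":0,"ty":0,"tz":0,"spin":0,"jaw":1}], "squeeze": 20}}

```text
time: 17.9
tool_pos: [0.4302, 0.2632, 0.0946]
tcp_rot: [[-0.992, 0.125, 0.0], [0.125, 0.992, 0.0], [-0.0, 0.0, -1.0]]
ft_force: [0.3, 0.3, -5.9]
finger_gap: 0.0116
finger_force: 39.4
```

Call:
{"method": "play_rows", "body": {"moves": [{"tx":0,"ty":0,"tz":0.2,"spin":0,"jaw":1},{"tx":0,"ty":0,"tz":0.2,"spin":0,"jaw":1},{"tx":0,"ty":0,"tz":0.2,"spin":0,"jaw":1},{"tx":0,"ty":0,"tz":0.2,"spin":0,"jaw":1},{"tx":0,"ty":0,"tz":0.2,"spin":0,"jaw":1},{"tx":0,"ty":0,"tz":0,"spin":0,"jaw":1},{"tx":0,"ty":0,"tz":0,"spin":0,"jaw":1},{"tx":0,"ty":0,"tz":0,"spin":0,"jaw":1},{"tx":0,"ty":0,"tz":0,"spin":0,"jaw":1},{"tx":0,"ty":0,"tz":0,"spin":0,"jaw":1}], "squeeze": 20}}

```text
time: 19.15
tool_pos: [0.4302, 0.2634, 0.094]
tcp_rot: [[-0.992, 0.124, 0.0], [0.124, 0.992, 0.0], [-0.0, 0.0, -1.0]]
ft_force: [-3.6, -0.9, 6.4]
finger_gap: 0.0115
finger_force: 41.3
```

The screen has touched the mat (about 12 N). Next I'll open slightly and ease it back while the fingers still straddle it.

Call:
{"method": "play_rows", "body": {"moves": [{"tx":0,"ty":0,"tz":0,"spin":0,"jaw":0.86},{"tx":0,"ty":0,"tz":0,"spin":0,"jaw":0.82},{"tx":0,"ty":0,"tz":0,"spin":0,"jaw":0.78},{"tx":0,"ty":-1,"tz":0,"spin":0,"jaw":0.74},{"tx":0,"ty":-2,"tz":0,"spin":0,"jaw":0.7},{"tx":0,"ty":-2,"tz":0,"spin":0,"jaw":0.7},{"tx":0,"ty":-2,"tz":0,"spin":0,"jaw":0.7},{"tx":0,"ty":-2,"tz":0,"spin":0,"jaw":0.68},{"tx":0,"ty":-2,"tz":0,"spin":0,"jaw":0.68},{"tx":0,"ty":-2,"tz":0,"spin":0,"jaw":0.68}], "squeeze": 20}}

```text
time: 20.4
tool_pos: [0.4285, 0.2502, 0.0936]
tcp_rot: [[-0.992, 0.124, 0.0], [0.124, 0.992, -0.0], [-0.0, -0.0, -1.0]]
ft_force: [0.3, -1.2, 0.3]
finger_gap: 0.0275
finger_force: 0.0
```

Call:
{"method": "play_rows", "body": {"moves": [{"tx":0,"ty":-2,"tz":0,"spin":0,"jaw":0.67},{"tx":0,"ty":-2,"tz":0,"spin":0,"jaw":0.66},{"tx":0,"ty":-2,"tz":0,"spin":0,"jaw":0.65},{"tx":0,"ty":-2,"tz":0,"spin":0,"jaw":0.64},{"tx":0,"ty":-2,"tz":0,"spin":0,"jaw":0.63},{"tx":0,"ty":-2,"tz":0,"spin":0,"jaw":0.62},{"tx":0,"ty":-2,"tz":0,"spin":0,"jaw":0.62},{"tx":0,"ty":-2,"tz":0,"spin":0,"jaw":0.62},{"tx":0,"ty":-2,"tz":0,"spin":0,"jaw":0.62},{"tx":0,"ty":0,"tz":0,"spin":0,"jaw":0.62}], "squeeze": 20}}

```text
time: 21.65
tool_pos: [0.4263, 0.2324, 0.0936]
tcp_rot: [[-0.992, 0.125, 0.0], [0.125, 0.992, -0.0], [-0.0, -0.0, -1.0]]
ft_force: [-0.8, 0.7, -0.2]
finger_gap: 0.0325
finger_force: 0.0
```

Run:
```python
from h import *
s=state(); print(s["time"],s["tool_pos"],s["ft_force"])
a=optics.snapshot("side"); b=optics.snapshot("top")
A=cv2.resize(a[220:460,140:380],None,fx=1.66,fy=1.66); B=cv2.resize(b[170:370,110:310],None,fx=2,fy=2)[:398,:400]
cv2.imwrite("pics/m2.png",np.hstack([A[:398],B]))
```

```text
21.65 [0.4263 0.2324 0.0936] [-0.8284  0.6528 -0.2066]
```

View pics/m2.png

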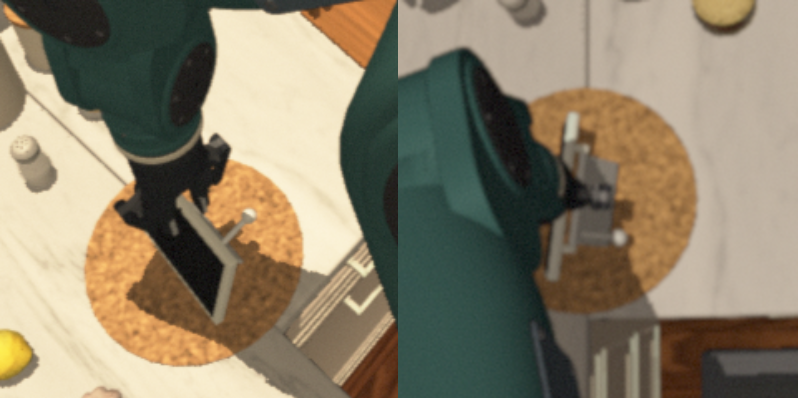

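The screen leans back on its kickstand with both points on the mat, and there is almost no force on the tool. Opening fully and retreating upward.

Call:
{"method": "play_rows", "body": {"moves": [{"tx":0,"ty":0,"tz":0,"spin":0,"jaw":0.5},{"tx":0,"ty":0,"tz":0,"spin":0,"jaw":0.35},{"tx":0,"ty":0,"tz":0,"spin":0,"jaw":0.2},{"tx":0,"ty":0,"tz":0,"spin":0,"jaw":0.1},{"tx":0,"ty":0,"tz":-4,"spin":0,"jaw":0},{"tx":0,"ty":0,"tz":-10,"spin":0,"jaw":0},{"tx":0,"ty":0,"tz":-20,"spin":0,"jaw":0},{"tx":0,"ty":0,"tz":-30,"spin":0,"jaw":0},{"tx":0,"ty":0,"tz":-35,"spin":0,"jaw":0},{"tx":0,"ty":0,"tz":-35,"spin":0,"jaw":0}], "squeeze": 20}}

```text
time: 23.0
tool_pos: [0.4261, 0.2324, 0.2295]
tcp_rot: [[-0.992, 0.124, 0.001], [0.124, 0.992, 0.0], [-0.001, 0.0, -1.0]]
ft_force: [1.2, -0.1, 0.7]
finger_gap: 0.0852
finger_force: 0.0
```

Call:
{"method": "play_rows", "body": {"moves": [{"tx":20,"ty":-40,"tz":0,"spin":0,"jaw":0},{"tx":0,"ty":-40,"tz":0,"spin":0,"jaw":0},{"tx":0,"ty":-40,"tz":0,"spin":0,"jaw":0},{"tx":0,"ty":-40,"tz":0,"spin":0,"jaw":0},{"tx":0,"ty":-40,"tz":0,"spin":0,"jaw":0},{"tx":0,"ty":-20,"tz":0,"spin":0,"jaw":0},{"tx":0,"ty":0,"tz":0,"spin":0,"jaw":0},{"tx":0,"ty":0,"tz":0,"spin":0,"jaw":0},{"tx":0,"ty":0,"tz":0,"spin":0,"jaw":0},{"tx":0,"ty":0,"tz":0,"spin":0,"jaw":0}], "squeeze": 20}}

```text
time: 24.25
tool_pos: [0.3791, 0.0172, 0.2276]
tcp_rot: [[-0.992, 0.123, -0.0], [0.123, 0.992, 0.0], [0.0, 0.0, -1.0]]
ft_force: [-0.1, 1.3, -0.4]
finger_gap: 0.0857
finger_force: 0.0
```

Run:
```python
from h import *
s=state(); print(s["time"],s["tool_pos"],s["ft_force"])
a=optics.snapshot("side"); b=optics.snapshot("top")
A=cv2.resize(a[220:460,140:380],None,fx=1.66,fy=1.66); B=cv2.resize(b[170:370,110:310],None,fx=2,fy=2)[:398,:400]
cv2.imwrite("pics/m3.png",np.hstack([A[:398],B]))
```

```text
24.25 [0.3791 0.0172 0.2276] [-0.1499  1.2891 -0.352 ]
```

View pics/m3.png

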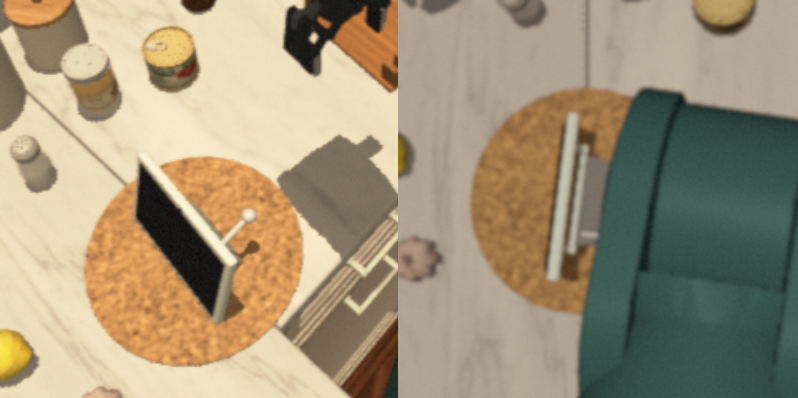

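Run:
```python
from h import *
print(ray("top",(192.5,268.5),.123), ray("side",(140+190/1.66,220+208/1.66),.123))
print("bottom front corner",ray("side",(140+218/1.66,220+323/1.66),.004), "expected", np.array([.4302,.2632])-.09*np.array([.992,-.124]))
```

```text
[0.4236 0.2278 0.123 ] [0.4183 0.228  0.123 ]
bottom front corner [0.342  0.2749 0.004 ] expected [0.3409 0.2744]
```

Both cameras put the top edge about 36 mm behind the bottom edge, which is a lean of about 17 degrees, as expected. Handing in.

```bash
python3 -c "
from workcell import env
print(env.hand_in())"
```

```text
the job is handed in; nothing more can be done
None
```

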